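Secure the mould and show the flask to the inspection camera

ROBOT

A 6-joint arm with a two-finger parallel gripper is mounted at the origin on the work surface. World frame = base frame: x ahead of the robot, y to its left, z up, the work surface at z = 0. Lengths are in m, angles in rad, forces in N, time in s.
With the tool pointing down it reaches from about 0.425 to 0.95 m from the base axis. Payload 3.5 kg.
Tool frame: the origin (TCP) lies midway between the tips of the shut fingers; the grasp point (between the pads) lies 19 mm behind it; z points along the fingers, x is the direction in which the jaws open and shut, and the axes are right-handed (so a half turn about z gives the same grasp; the last joint's range is limited). The gripper opens to 85 mm and grips with 20 to 120 N. Pads are 22 mm wide; open, the fingers measure 114 mm over their backs; the gripper's body (76 mm by 85 mm) begins 54 mm behind the grasp point. The pads swing forward as they close: fully open they stand 13 mm farther back than shut.
Start: joints at [-0.15, 0.286, 1.577, -0, 1.279, -0.15], TCP at [0.675, 0, 0.231] pointing down, gripper open.
Joint ranges: [-2.77, 2.77], [-0.9, 2.22], [0.21, 2.48], [-1.53, 4.67], [0.24, 2.81], [-2.84, 2.84]. Speed limits (rad/s): [2.79, 2.79, 3.14, 3.14, 3.14, 3.14].

INTERFACE

Orientations are given as a unit quaternion [x, y, z, w].
In Python, from plant import readout, optics, ctrl gives the robot as it stands. The module is installed in compiled form; this text tells all that it offers.
- The arm moves only by the shell command python3 -m crank 'ROWS' [OPENING] [FORCE]. ROWS is text: rows parted by semicolons, each of 6 numbers parted by spaces: the shift along the tool's x, y, z in mm, then the turn, a rotation vector about the tool's x, y, z in rad. In form: dx dy dz ax ay az; .... A call has 1 to 5 rows; each row shifts and turns the commanded pose from where the row before left it, along the tool's axes as they then stand; what a row does not reach is not made up. A row lasts 1/8 s, in which the tool goes at most 62.5 mm and 10.7 degrees, less where a joint would pass 70% of its speed; a pose out of reach is approached as far as the arm can. A call is refused whole if a number of a shift passes 62.5 or a number of a turn 0.188, either way. A call with a gripper value outside its range is refused whole. OPENING is the opening, from -1 (shut) to 1 (fully open), set as the call begins (- or left out, the last holds). The fingers move at their own pace and stop on an object; FORCE is the grip in N (left out, the last holds). Time passes only in rows, so rows that do not move let the fingers close. It gives the time, the measured TCP pose, the force and the opening at its end, in the units of the state.
- readout.get_state(): the state, without advancing time (a new reading comes with each control period).
- optics.read_camera(name): name is "scene" or "side" or "wrist"; returns the picture (420x560x3 uint8, red, green, blue); there is no depth.
- optics.calibration(name): a dict with "mtx" (3x3 intrinsics, pixels), "rvec" (rotation vector, rad) and "tvec" (3), from world to camera coordinates, as OpenCV has them; the wrist camera has in their place "tool_from_camera" (4x4, takes a point from camera to tool coordinates, whose origin is the TCP and whose axes are the tool frame's). Camera axes: x right, y down, z forward; pixel columns grow to the right and rows downward; lengths in m; the calibration is good to about 2 mm. A picture is of the moment at which its call begins: read the wrist's pose just before it. calibration takes no time and is no camera call.
- ctrl.sign_off(): hands the job in, once; it reports no verdict.
Trained networks look in the newest picture that a camera, given by its name, has taken for a name from the list of things; names that differ only in an ending like _2 or _b are one class to them, and where a whole thing is asked for, a point or a joint stands for the part that bears it (a point fixed in the world has none). Each returns a list of dicts, best first, with "p" (0 to 1); they miss things now and then, are a little off and sometimes report something else, mostly with a low value. They report only what shows in the picture. A call takes as long as a camera call.
- optics.recognise(camera, thing): "xy" ([column, row] as shares, 0 to 1, of the picture: columns of its width, rows of its height, amid what is visible of it).
The state is a dict: "time": time; "qpos": joint angles; "dq": joint speeds; "joint_efforts": joint torques, N m; "eef_pos": TCP position; "tcp_rot": TCP orientation; "contact_force": force on the tool from outside, world axes, zero at the start; "wrist_torque": the same for the moment, N m; "opening": opening from 0.0 (shut) to 1.0 (fully open).
Only numpy, scipy, OpenCV 4.12 (cv2) and the standard library are available. Lean on these libraries where they do the work, as an engineer would, in place of code of your own. Each camera call takes 0.05 s, during which the arm holds its last target.

TASK

Lock the plaster mould into its wooden frame by turning the turnbutton square across, its end over the mould, and only then draw the flask straight up out of the mould, which stays down in its frame. Show the flask to the inspection camera, neck up: the rosette on the lens axis, 150 mm in front of the glass and facing it squarely (the flask leans back a little, as the camera looks down), not leaning sideways. Finish while still holding it there, motionless and carried by the gripper alone, with the turnbutton still locked, the camera never bumped and the other pieces left where they are.

Things in the scene. Friction and masses are not known exactly. Their poses are not given: they have to be found in the camera images.
- mould_frame: Open wooden frame fixed to the table, 154 mm (its x) by 212 mm (its y), 55 mm high; origin on the table under the centre of the mould, z up. Walls 20 mm; the one at +y is 38 mm wide and carries the turnbutton on top, pivot 96 mm from the origin along +y. It stands left or right of the middle, turned up to 0.4 rad.
- mould_block: Loose white plaster mould block lying in the frame with 2 mm of play, 110 x 150 x 45 mm (x, y, z), 0.9 kg, axes as the frame's; origin at the centre of its underside, 10 mm above the table. Its top is level with the frame's. Pocket for the flask: 31 x 73 mm (x, y), 30 mm deep, centred 25 mm from the block's centre towards -y.
- turnbutton (a joint): Dark steel bar 76 x 14 x 16 mm (long, wide, high), pivoted at its middle on the frame's +y wall, underside 58 mm above the table. Rad: 0 = along the wall (frame's x, unlocked), grows counter-clockwise from above, 1.57 = square across, one end 20 mm over the mould (locked); stops at 0 and 1.62; starts at 0 to 0.45. Stiff (0.12 N m), stays where left; pinch its middle or push an end.
- turnbutton_mid (a point): Centre of the turnbutton's upper face, on the pivot axis, 74 mm above the table; its x axis runs along the bar and turns with it (its z is up).
- flask: Loose off-white plaster flask, 0.15 to 0.25 kg, standing 30 mm deep in the pocket, 1.5 mm play all round. Body 28 (x) x 70 (y) x 75 mm high; on top, in the middle, a rectangular neck 20 (x) x 26 (y) x 34 mm high to grip it by. Origin at the centre of the foot (25 mm above the table at the start), z up through the neck, x towards the rosette. It starts with the frame's axes.
- rosette (a point): Centre of the raised rosette (a 32 mm disc with petals, standing out up to 5 mm) on the flask's +x side: 53 mm above the foot, 18 mm in front of the flask's mid-plane (x). Axes as the flask's.
- flask_back (a point): Centre of the plain back of the flask, 53 mm above the foot, 14 mm behind its mid-plane (-x). Axes as the flask's.
- camera_stand: Inspection camera's stand, fixed on the table beyond the frame: round foot 124 mm across, 20 mm post; it carries a grey camera head 70 x 56 x 56 mm, centre 300 mm above the table, with a black lens. Origin at the centre of the foot, on the table; the camera looks towards its -x (towards the robot, turned up to 0.35 rad).
- lens (a point): Centre of the lens glass, 68 mm in front of the head's centre. Axes of the camera head: the camera looks along -x, tilted down 0.4 rad (23 degrees); y level to the side; z up and tilted along.
- view_point (a point): Point in the air on the lens axis, 150 mm in front of the glass (about 215 mm above the table): here the rosette belongs. Axes as lens: a flask presented well has its x, y and z axes along these.
- beaker: Bystander: plaster beaker, 64 mm across, 78 mm high, on a plywood board (190 x 200 x 18 mm) on the other side of the table from the mould frame; origin under its foot.
- jar: Bystander: low white jar with pointed lid, 80 mm across, 70 mm high, on the same board; origin under its foot.
- plug: Bystander: small plaster plug, 22 mm across and 22 mm high, standing on the mould block at about x -37, y -55 mm; origin under its foot.
- lidded_pot: Bystander: white lidded pot, 100 mm across, 88 mm high, on the far left of the table; origin under its foot.
- vase: Bystander: slim plaster vase, 64 mm across, 110 mm high, on the far right of the table; origin under its foot.
- brush: Bystander: brush lying along its x on the left of the table.
- mallet: Bystander: small rubber mallet lying along its x on the right of the table.

How it is judged:
On the way, in this order (a step that is already met when the one before it is completed fails the run):
1. the turnbutton is square across (within 10 degrees), the flask still in the mould (value of joint turnbutton above 1.4 rad and z of flask in the frame of mould_frame below 0.033 m), for 0.2 s.
2. the flask is clear of the mould, held in the gripper (z of flask in the frame of mould_frame above 0.065 m and contact force between flask and the fingers above 1 N), for 0.2 s.
At the end, for the whole second after the job is handed in: Turnbutton within 10 degrees of square; flask still in the gripper and touching nothing else, rosette within 20 mm of the point 150 mm before the lens, facing it within 10 degrees, neck up, sideways lean under 10 degrees; mould down in its frame; bystanders within 30 mm of their start (value of joint turnbutton above 1.4 rad and distance between rosette and view_point below 0.02 m and angle between the x axis of flask and the x axis of lens, either way round below 0.18 rad and angle between the y axis of flask and the y axis of lens, either way round below 0.18 rad and x of flask_back in the frame of view_point below -0.005 m and angle between flask's own z axis and vertical below 0.8 rad and linear speed of flask below 0.02 m/s and angular speed of flask below 0.1 rad/s and contact force between flask and the fingers above 1 N and contact force between flask and camera_stand below 0.1 N and contact force between flask and mould_block below 0.1 N and z of mould_block in the frame of mould_frame below 0.014 m and distance of each of beaker, jar, plug, lidded_pot, vase, brush, mallet from where it was at the start of the episode below 0.03 m); the arm keeps its last pose, push and grip.
It fails at once if the flask is drawn more than 15 mm while the turnbutton is not locked (z of flask in the frame of mould_frame above 0.04 m and value of joint turnbutton below 1.3 rad).
It fails at once if the mould is lifted out of its place by more than 8 mm (z of mould_block in the frame of mould_frame above 0.018 m).
It fails at once if the camera is bumped (over 3 N) (contact force between any of the arm, the fingers, flask and camera_stand above 3 N).
It fails at once if a bystander is shoved more than 30 mm (distance of any of beaker, jar, plug, lidded_pot, vase, brush, mallet from where it was at the start of the episode above 0.03 m).
It also fails if it takes over 56 s, if anything falls off the work surface, if the arm or the gripper's body presses on something with over 40 N, if the wrist force passes 120 N, or if a joint passes its speed limit or range.

## Working session

There is one attempt and no reset: what is moved stays moved. The work goes in short steps, Python scripts to look and compute and a shell command to move; the robot and the scene stay as the last step left them, time stands still between calls to the robot, and variables do not carry over. Pictures are saved under pics/ and viewed, and the job is handed in when it is done.

```bash
mkdir -p pics; ls
cat > h.py <<'E'
import numpy as np, cv2
from scipy.spatial.transform import Rotation as R
from plant import readout, optics, ctrl
def cam(name):
    c=optics.calibration(name); K=np.array(c["mtx"])
    if "rvec" in c:
        Rm=cv2.Rodrigues(np.array(c["rvec"],float))[0]; t=np.array(c["tvec"],float).reshape(3)
        return K,Rm,t
    s=readout.get_state(); T=np.array(c["tool_from_camera"])
    Rt=R.from_quat(s["tcp_rot"]).as_matrix(); Rwc=Rt@T[:3,:3]; p=Rt@T[:3,3]+np.array(s["eef_pos"])
    return K,Rwc.T,-Rwc.T@p
def px2z(c,u,v,z):
    K,Rm,t=c; d=Rm.T@np.linalg.inv(K)@np.array([u,v,1.]); o=-Rm.T@t
    return o+d*(z-o[2])/d[2]
def proj(c,P):
    K,Rm,t=c; q=K@(Rm@np.asarray(P,float)+t); return q[:2]/q[2]
def snap(name,fn):
    c=cam(name); im=np.array(optics.read_camera(name)); cv2.imwrite("pics/"+fn,im[:,:,::-1]); return c,im
E
python3 - <<'E'
from h import *
for n in ["scene","side","wrist"]:
    c,im=snap(n,n+"0.png"); print(n,c[0][0,0],-c[1].T@c[2],c[1][2])
for n in ["scene","side"]:
  for t in ["mould_frame","turnbutton_mid","flask","rosette","camera_stand","lens","plug"]:
    print(n,t,[(np.round(np.array(d["xy"])*[560,420],1),round(d["p"],2)) for d in optics.recognise(n,t)[:2]])
print(readout.get_state())
E
```

```text
pics
scene 431.9847623999665 [1.17030396 0.63517319 1.29046442] [-0.41818239 -0.45159559 -0.78815285]
side 490.52777809584643 [0.05098885 1.22067925 1.03682288] [ 0.35138454 -0.75891015 -0.54825568]
wrist 325.2852729764691 [0.67605835 0.06703052 0.37202132] [-0.00172462 -0.26487546 -0.96428109]
scene mould_frame [(array([333.6, 268.2]), 0.94), (array([383.4, 323. ]), 0.24)]
scene turnbutton_mid [(array([361.3, 262. ]), 0.67)]
scene flask [(array([325. , 241.5]), 0.83)]
scene rosette [(array([382.4, 321.3]), 0.7)]
scene camera_stand [(array([247.6, 267.5]), 0.83)]
scene lens [(array([242.8, 230.1]), 0.81), (array([297.6, 313.6]), 0.26)]
scene plug []
side mould_frame [(array([283.5, 305. ]), 0.67), (array([303.8, 266.3]), 0.27)]
side turnbutton_mid [(array([282.5, 299.7]), 0.65)]
side flask [(array([287.1, 269.8]), 0.84)]
side rosette [(array([288.9, 269. ]), 0.61), (array([205.2, 281.8]), 0.56)]
side camera_stand [(array([230.9, 208.6]), 0.85)]
side lens [(array([226.1, 170.6]), 0.69)]
side plug [(array([301.5, 267. ]), 0.65)]
{'time': 0.85, 'qpos': array([-1.49998008e-01,  2.86266522e-01,  1.57666737e+00,  4.21772998e-05,
        1.27861781e+00, -1.50034217e-01]), 'dq': array([-0.00048891,  0.00122653,  0.00056302,  0.00075322,  0.00019223,
        0.00111782]), 'joint_efforts': array([ 2.73264395e-04, -4.05936849e+01, -2.92940980e+01, -4.06805998e-05,
        3.94499102e-04,  5.36286365e-06]), 'eef_pos': array([6.74997427e-01, 4.15095826e-05, 2.31364907e-01]), 'tcp_rot': array([ 1.00000000e+00,  1.20303934e-05,  2.32661724e-05, -1.69076806e-05]), 'contact_force': array([0.08520909, 0.75803013, 0.64790761]), 'wrist_torque': array([-0.01492822,  0.01020541, -0.00497141]), 'opening': 1.0047136034130764}
```

View pics/scene0.png

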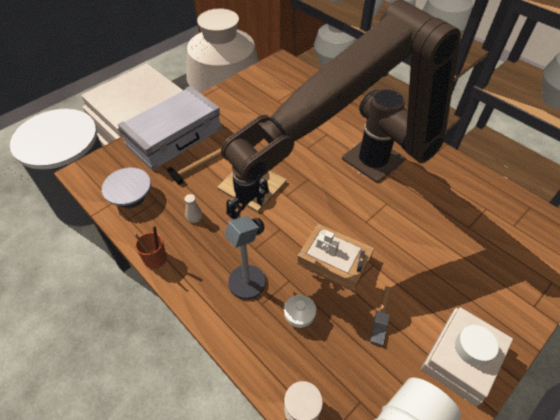

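View pics/side0.png

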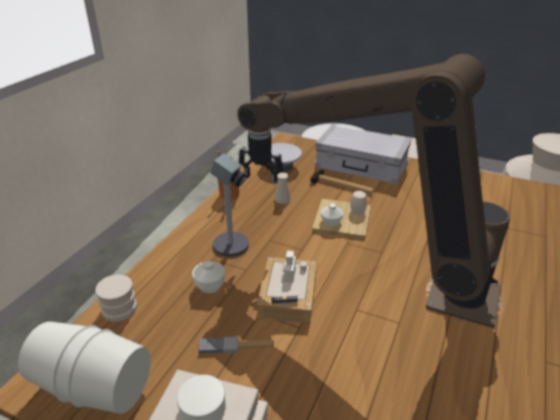

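View pics/wrist0.png

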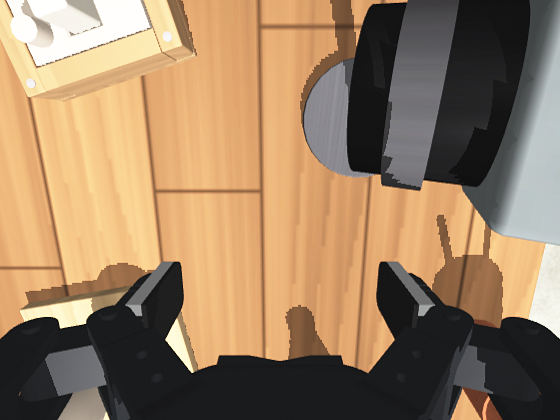

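The scene view shows the frame at about (335,255) with the neck at (330,243) and the stand at (247,270). The side view shows the turnbutton near (285,299). The wrist view shows the camera head close by, to the tool's +x, and a frame corner at upper left. Next I'll zoom in and get rough positions.

Run:
```python
from h import *
s=cam("scene"); d=cam("side")
print("tb",px2z(s,361.3,262,.07),px2z(d,282.5,299.7,.07))
print("stand foot",px2z(s,247,282,.01),px2z(d,230,243,.01))
print("neck",px2z(s,330,243,.12),px2z(d,290,260,.12))
for n,(x,y) in {"scene":(270,200),"side":(220,225)}.items():
    im=cv2.imread(f"pics/{n}0.png"); w=im[y:y+105,x:x+140]; cv2.imwrite(f"pics/{n}0z.png",cv2.resize(w,(784,588),interpolation=cv2.INTER_CUBIC))
def tri(a,pa,b,pb):
    A=[]
    Pa=a[0]@np.c_[a[1],a[2]];Pb=b[0]@np.c_[b[1],b[2]]
    X=cv2.triangulatePoints(Pa,Pb,np.array(pa,float),np.array(pb,float)).ravel(); return X[:3]/X[3]
print("lens",tri(s,(242.8,230.1),d,(226.1,170.6)))
```

```text
tb [0.46299523 0.30102407 0.07      ] [0.46124502 0.30543909 0.07      ]
stand foot [0.76239305 0.0725583  0.01      ] [0.76407958 0.07186159 0.01      ]
neck [0.50980809 0.19980115 0.12      ] [0.48756859 0.19368402 0.12      ]
lens [0.75712856 0.07166999 0.29732435]
```

```bash
sleep 0
```

```text
(no output)
```

View pics/scene0z.png

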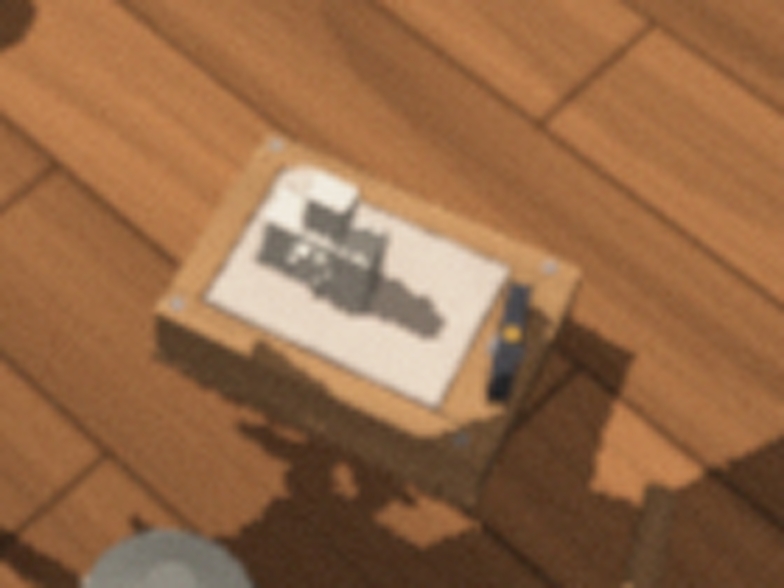

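View pics/side0z.png

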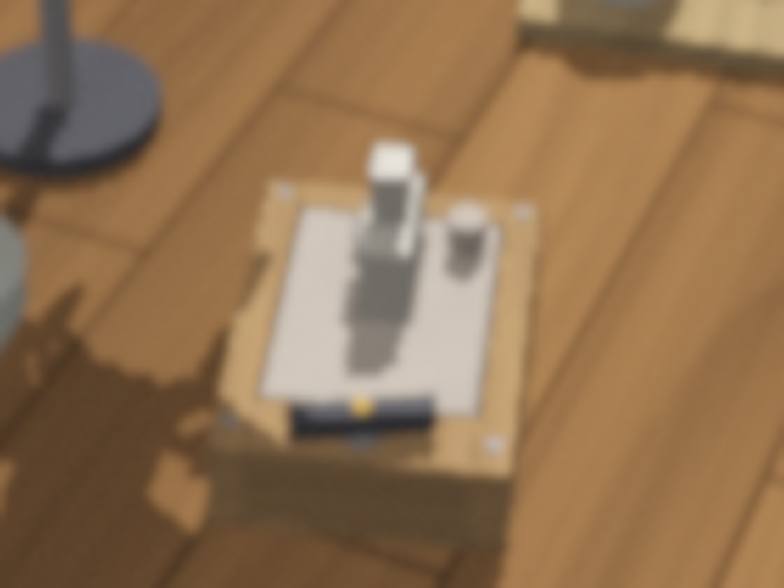

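```bash
cat >> h.py <<'E'
from scipy.optimize import least_squares
E
python3 - <<'E'
from h import *
s=cam("scene"); d=cam("side")
C=[(-77,115),(-77,-97),(77,-97),(77,115)]
S=[(580,272),(272,130),(160,312),(480,470)]
D=[(510,475),(540,205),(265,180),(213,440)]
obs=[(s,np.array(p)/5.6+[270,200],q) for p,q in zip(S,C)]+[(d,np.array(p)/5.6+[220,225],q) for p,q in zip(D,C)]
obs+=[(s,np.array((512,333))/5.6+[270,200],(0,96,74)),(d,np.array((362,407))/5.6+[220,225],(0,96,74))]
def f(p,r=False):
    o=[]
    for c,u,q in obs:
        z=q[2] if len(q)>2 else 55
        a=np.array(q[:2])/1000; P=[p[0]+np.cos(p[2])*a[0]-np.sin(p[2])*a[1],p[1]+np.sin(p[2])*a[0]+np.cos(p[2])*a[1],z/1000]
        o.append(proj(c,P)-u)
    return np.array(o) if r else np.ravel(o)
r=least_squares(f,[.49,.21,0]); print(r.x); print(f(r.x,True).round(1))
# bar ends at z 66 upper
for c,a,b,o in [(s,(520,290),(497,395),(270,200)),(d,(435,400),(292,412),(220,225))]:
    A=px2z(c,*(np.array(a)/5.6+o),.074);B=px2z(c,*(np.array(b)/5.6+o),.074);v=B-A;print(A,B,np.arctan2(v[1],v[0]),np.linalg.norm(v))
E
```

```text
[0.48641014 0.20554336 0.29480159]
[[ 1.1 -0.5]
 [-0.5 -0.1]
 [-0.8 -0.2]
 [ 1.1 -0.3]
 [ 0.2 -0.3]
 [ 0.2 -0.7]
 [ 0.6 -0.4]
 [-1.6  0.7]
 [ 0.1  0.4]
 [-0.1 -0.6]]
[0.43117866 0.28071801 0.074     ] [0.49586813 0.31670668 0.074     ] 0.5076898277250003 0.0740264241864411
[0.42618561 0.27978331 0.074     ] [0.48764365 0.31712467 0.074     ] 0.545982562726489 0.07191292047497848
```

Frame fit: (0.486, 0.206), yaw 0.295, with residuals around 1 px. The bar stands at about 0.23 rad in the frame. I'll back away from the camera head first and look on the way.

```bash
python3 -m crank '-60 0 0 0 0 0; -60 0 0 0 0 0; 0 0 -60 0 0 0; 0 0 -60 0 0 0'
python3 - <<'E'
from h import *
c,im=snap("wrist","wrist1.png"); np.savez("w1.npz",K=c[0],R=c[1],t=c[2]); print(-c[1].T@c[2], readout.get_state()["eef_pos"])
c,im=snap("scene","scene1.png"); c,im2=snap("side","side1.png")
for n in ["wrist","scene","side"]:
  for t in ["lens","camera_stand"]:
    print(n,t,[(np.round(np.array(d["xy"])*[560,420],1),round(d["p"],2)) for d in optics.recognise(n,t)[:2]])
cv2.imwrite("pics/scene1z.png",cv2.resize(im[200:305,190:330,::-1],(784,588),interpolation=cv2.INTER_CUBIC))
cv2.imwrite("pics/side1z.png",cv2.resize(im2[145:250,170:310,::-1],(784,588),interpolation=cv2.INTER_CUBIC))
E
```

```text
time: 1.35
eef_pos: [0.5516, 0.0005, 0.348]
tcp_rot: [1.0, -0.0, -0.004, -0.001]
contact_force: [1.6, -0.3, 1.5]
opening: 1.0
[0.55416123 0.06727716 0.49005764] [ 5.56181956e-01 -1.95432334e-04  3.61866173e-01]
wrist lens [(array([531.9, 114. ]), 0.94)]
wrist camera_stand [(array([460.4, 117.2]), 0.95), (array([237.1, 297.8]), 0.56)]
scene lens [(array([241.7, 229. ]), 0.57)]
scene camera_stand [(array([246.3, 266.4]), 0.84)]
side lens [(array([226.6, 172.1]), 0.78)]
side camera_stand [(array([229.3, 199.8]), 0.87), (array([286.8, 282.9]), 0.35)]
```

View pics/wrist1.png

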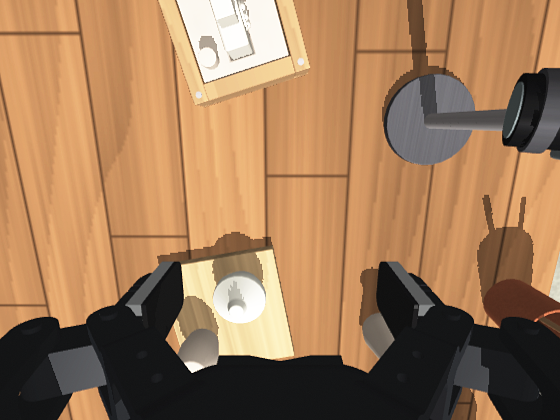

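View pics/scene1z.png

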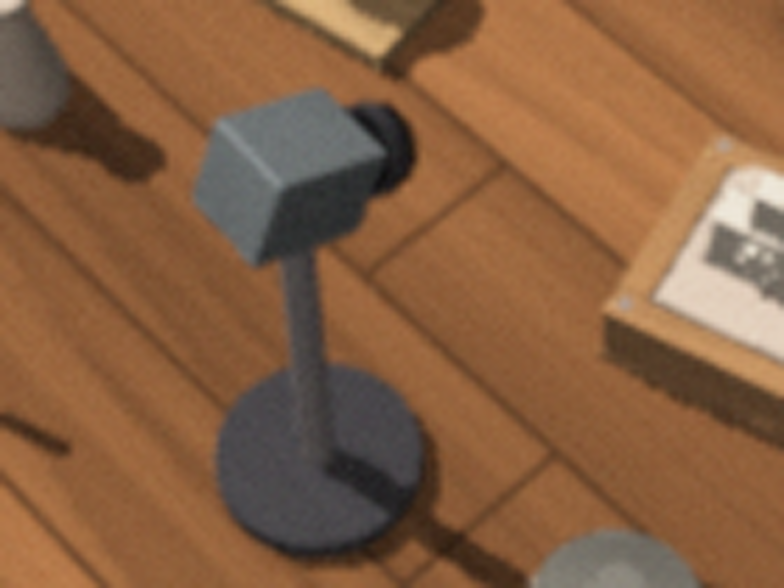

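View pics/side1z.png

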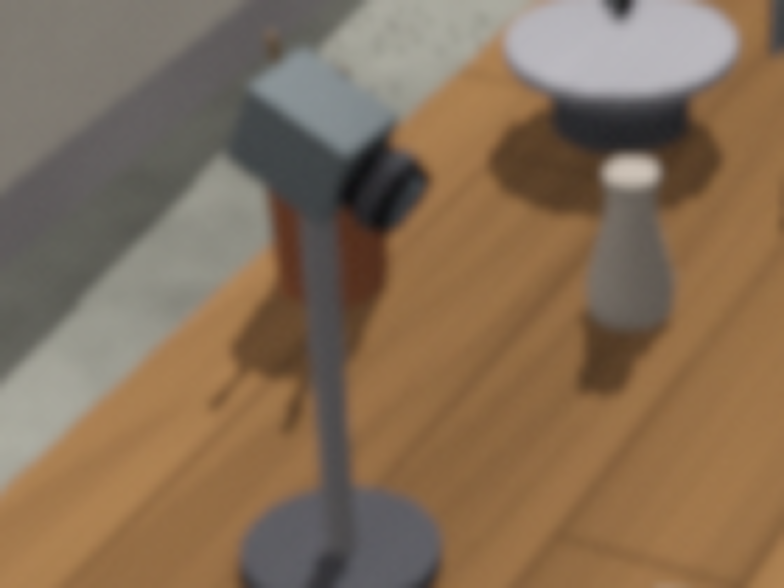

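Run:
```python
from h import *
s=cam("scene"); d=cam("side"); w=np.load("w1.npz"); w=(w["K"],w["R"],w["t"])
S={(383,155):(-35,28,28),(322,92):(-35,-28,28),(218,122):(35,-28,28),(282,190):(35,28,28),(195,195):(35,-28,-28),(258,265):(35,28,-28),(362,222):(-35,28,-28)}
D={(305,48):(35,-28,28),(248,95):(35,28,28),(398,125):(-35,-28,28),(340,168):(-35,28,28),(228,150):(35,28,-28),(318,225):(-35,28,-28)}
obs=[(s,np.array(p)/5.6+[190,200],q) for p,q in S.items()]+[(d,np.array(p)/5.6+[170,145],q) for p,q in D.items()]
obs.append((w,np.array([514,109]),(-68,0,0)))
def pts(p,q): return np.array([p[0],p[1],p[3]])+R.from_euler("ZY",[p[2],-.4]).as_matrix()@(np.array(q)/1000)
def f(p,r=False):
    o=[proj(c,pts(p,q))-u for c,u,q in obs]
    return np.array(o) if r else np.r_[np.ravel(o),(p[3]-.3)*2000]
r=least_squares(f,[.763,.072,0,.3],loss="soft_l1"); print(r.x,"\n",f(r.x,True).round(1).tolist())
print("lens",pts(r.x,(-68,0,0)),"view",pts(r.x,(-218,0,0)), "foot",px2z(w,429,118,.015))
```

```text
[ 0.76237691  0.0710737  -0.07041549  0.30003271] 
 [[1.2, -0.2], [-0.2, -1.4], [-0.9, -0.7], [-0.0, 0.2], [-1.5, 1.1], [-0.9, 1.6], [-0.6, 2.3], [-0.6, -1.2], [-0.8, -2.2], [0.6, -2.6], [1.0, -2.5], [-1.7, 1.1], [-0.0, 0.2], [-1.2, -0.5]]
lens [0.69989997 0.07548033 0.27355227] view [0.5620832  0.08520084 0.21513952] foot [0.75961138 0.07281659 0.015     ]
```

```bash
python3 -m crank '-24 -60 0 0 0 0; -24 -60 0 0 0 0; -24 -60 0 0 0 0; -24 -60 0 0 0 0; 0 0 0 0 0 0.18'; python3 -m crank '0 0 20 0 0 0.18; 0 0 20 0 0 0.18; 0 0 20 0 0 0.18; 0 0 20 0 0 0.18; 0 0 0 0 0 0.15'; python3 -m crank '0 0 0 0 0 0'
python3 - <<'E'
from h import *
print(readout.get_state())
c,im=snap("wrist","wrist2.png"); np.savez("w2.npz",K=c[0],R=c[1],t=c[2])
for t in ["turnbutton_mid","flask","plug","mould_frame"]:
    print(t,[(np.round(np.array(d["xy"])*[560,420],1),round(d["p"],2)) for d in optics.recognise("wrist",t)[:2]])
print(proj(c,[.458,.297,.074]))
E
```

```text
time: 2.42
eef_pos: [0.4599, 0.2357, 0.3503]
tcp_rot: [0.996, -0.089, -0.001, -0.0]
contact_force: [-0.8, -0.9, 0.5]
opening: 1.0
time: 3.05
eef_pos: [0.4606, 0.2318, 0.2676]
tcp_rot: [0.864, -0.503, -0.002, 0.002]
contact_force: [-1.0, 0.4, -0.2]
opening: 0.999
time: 3.18
eef_pos: [0.4617, 0.232, 0.27]
tcp_rot: [0.866, -0.5, -0.001, 0.001]
contact_force: [-0.4, -0.1, 0.0]
opening: 1.004
{'time': 3.175, 'qpos': array([ 2.69171454e-01, -9.50672594e-02,  1.91666361e+00,  2.54037306e-05,
        1.32251367e+00,  1.31741528e+00]), 'dq': array([-0.00056063, -0.00867141, -0.01599783, -0.00194929,  0.0005408 ,
       -0.0432418 ]), 'joint_efforts': array([ 3.56125434e-03, -2.55836570e+01, -2.93188423e+01,  9.27655565e-04,
        1.06597901e-02,  2.03809775e-01]), 'eef_pos': array([0.46171418, 0.23204673, 0.26996242]), 'tcp_rot': array([ 0.86576146, -0.5004553 , -0.00089174,  0.00088839]), 'contact_force': array([-0.38028442, -0.05822684,  0.0323486 ]), 'wrist_torque': array([0.01051342, 0.01178675, 0.00677032]), 'opening': 1.0042325845392357}
turnbutton_mid [(array([224.2, 156.7]), 0.89)]
flask [(array([339.5, 188.5]), 0.76), (array([352.7, 220.9]), 0.32)]
plug [(array([352. , 223.4]), 0.85)]
mould_frame [(array([250.6, 154.2]), 0.63)]
[222.58950396 160.66811516]
```

View pics/wrist2.png

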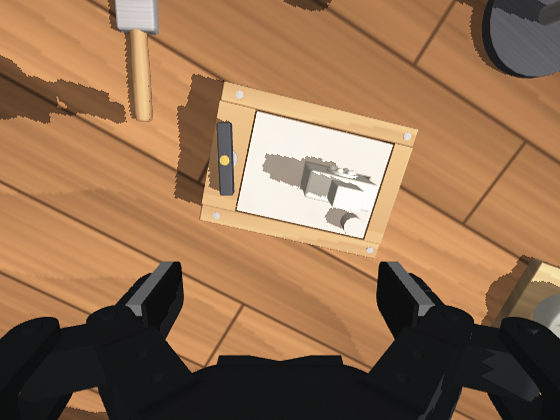

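Run:
```python
from h import *
w=np.load("w2.npz"); w=(w["K"],w["R"],w["t"])
obs=[((223,81),(77,115,55)),((418,128),(77,-97,55)),((376,256),(-77,-97,55)),((201,217),(-77,115,55)),((225,160),(0,96,74)),((257,111),(55,75,55)),((395,145),(55,-75,55)),((363,238),(-55,-75,55)),((236,212),(-55,75,55))]
def W(p,q):
    a=np.array(q)/1000; return [p[0]+np.cos(p[2])*a[0]-np.sin(p[2])*a[1],p[1]+np.sin(p[2])*a[0]+np.cos(p[2])*a[1],a[2]]
f=lambda p:np.ravel([proj(w,W(p,q))-np.array(u) for u,q in obs])
r=least_squares(f,[.49,.21,0.3],loss="soft_l1"); print(r.x,f(r.x).reshape(-1,2).round(1).tolist()); print("pivot",W(r.x,(0,96,74)), px2z(w,225,160,.074))
A=px2z(w,224,122,.074);B=px2z(w,228,195,.074);v=A-B;print(np.arctan2(v[1],v[0]),np.linalg.norm(v))
im=cv2.imread("pics/wrist2.png")[70:270,170:430];cv2.imwrite("pics/w2z.png",cv2.resize(im,(780,600),interpolation=cv2.INTER_CUBIC))
```

```text
[0.48742018 0.20335776 0.29523571] [[0.1, -0.7], [1.6, 0.2], [-0.1, 2.8], [-1.9, 3.4], [-0.2, 0.3], [-0.1, 0.3], [-1.7, -1.0], [0.5, -0.2], [1.0, -2.1]]
pivot [np.float64(0.4594875081274972), np.float64(0.2952041807665424), np.float64(0.074)] [0.45985078 0.29515632 0.074     ]
0.5327404604715134 0.0748201060392111
```

View pics/w2z.png

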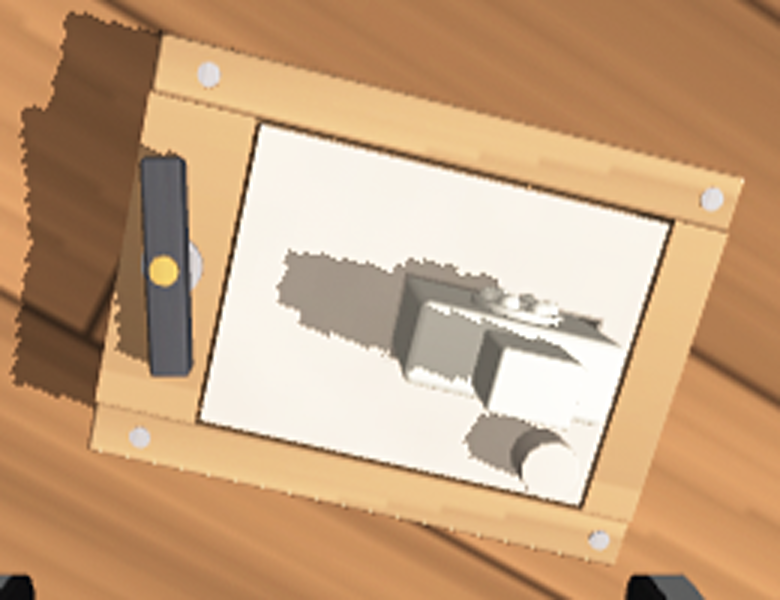

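```bash
python3 -m crank '-28 -15 0 0 0 0; -28 -15 0 0 0 0; 0 0 55 0 0 0; 0 0 55 0 0 0; 0 0 50 0 0 0' -0.2; python3 -m crank '0 0 25 0 0 0; 0 0 15 0 0 0; 0 0 8 0 0 0; 0 0 0 0 0 0'
python3 - <<'E'
from h import *
s=readout.get_state();print(s["eef_pos"],s["opening"]);print(R.from_quat(s["tcp_rot"]).as_matrix().round(3))
c,im=snap("wrist","wrist3.png")
E
```

```text
time: 4.05
eef_pos: [0.4601, 0.2958, 0.1099]
tcp_rot: [0.866, -0.501, 0.0, -0.0]
contact_force: [1.3, -0.1, -0.1]
opening: 0.404
time: 4.55
eef_pos: [0.4608, 0.2958, 0.0638]
tcp_rot: [0.865, -0.501, 0.0, -0.0]
contact_force: [0.3, 0.2, 0.0]
opening: 0.402
[0.46075118 0.29583377 0.06381824] 0.402189247521222
[[ 0.498 -0.867  0.001]
 [-0.867 -0.498  0.   ]
 [ 0.    -0.001 -1.   ]]
```

View pics/wrist3.png

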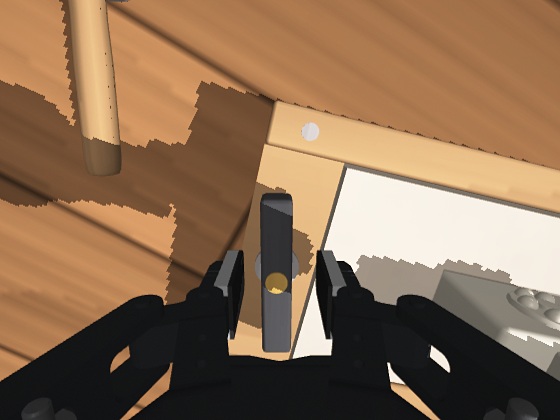

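The bar sits centred between the fingers. I'll close on it and turn it counter-clockwise, which is negative about tool z.

```bash
python3 -m crank '0 0 3 0 0 0; 0 0 0 0 0 0; 0 0 0 0 0 0; 0 0 0 0 0 0; 0 0 0 0 0 0' -1 50; python3 -m crank '0 0 0 0 0 -0.15; 0 0 0 0 0 -0.15; 0 0 0 0 0 -0.15; 0 0 0 0 0 -0.15; 0 0 0 0 0 0'
python3 - <<'E'
from h import *
s=readout.get_state();print(s["eef_pos"],s["opening"],s["contact_force"],s["wrist_torque"]);print(R.from_quat(s["tcp_rot"]).as_matrix().round(3))
c,im=snap("wrist","wrist4.png")
E
```

```text
time: 5.22
eef_pos: [0.4606, 0.2975, 0.0619]
tcp_rot: [0.865, -0.502, -0.0, -0.002]
contact_force: [-2.2, 4.0, 3.0]
opening: 0.146
time: 5.85
eef_pos: [0.4593, 0.2987, 0.0618]
tcp_rot: [0.975, -0.223, -0.001, -0.003]
contact_force: [-5.8, 8.8, 4.2]
opening: 0.144
[0.45934027 0.29866904 0.06184848] 0.14441820247027892 [-5.82412924  8.79986617  4.18561156] [1.4040697  0.90882733 0.06837517]
[[ 0.9   -0.436 -0.001]
 [-0.436 -0.9    0.006]
 [-0.004 -0.005 -1.   ]]
```

View pics/wrist4.png

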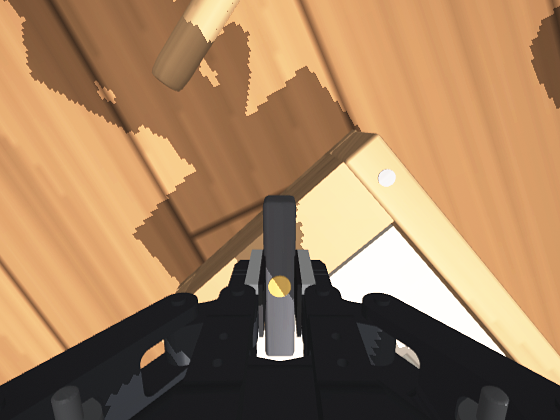

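```bash
python3 -m crank '-2 -1 0 0 0 -0.15; 0 0 0 0 0 -0.15; 0 0 0 0 0 -0.15; 0 0 0 0 0 -0.15; 0 0 0 0 0 -0.155';python3 -m crank '0 0 0 0 0 0; 0 0 0 0 0 0';  python3 - <<'E'
from h import *
s=readout.get_state();print(s["eef_pos"],s["opening"],s["contact_force"],s["wrist_torque"]);print(R.from_quat(s["tcp_rot"]).as_matrix().round(3))
c,im=snap("wrist","wrist5.png")
m=R.from_quat(s["tcp_rot"]).as_matrix();print("yaw",np.arctan2(m[1,0],m[0,0]))
E
```

```text
time: 6.52
eef_pos: [0.4572, 0.2989, 0.0618]
tcp_rot: [0.988, 0.154, -0.002, -0.002]
contact_force: [-7.9, 2.9, 8.5]
opening: 0.149
time: 6.78
eef_pos: [0.4571, 0.2989, 0.0618]
tcp_rot: [0.988, 0.152, -0.002, -0.001]
contact_force: [-8.5, 3.5, 7.8]
opening: 0.146
[0.4571348  0.29889807 0.06181973] 0.14551385715314596 [-8.48231565  3.54240554  7.83039173] [0.54508961 1.40752962 0.06167922]
[[ 0.954  0.3   -0.004]
 [ 0.3   -0.954  0.002]
 [-0.004 -0.003 -1.   ]]
yaw 0.30479915073619246
```

View pics/wrist5.png

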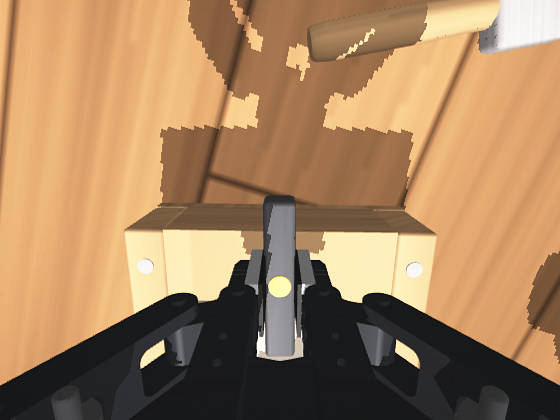

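The bar is square (tool yaw 0.305 vs frame 0.295) and the picture agrees. Now release, rise and move over the flask.

```bash
python3 -m crank '0 0 0 0 0 0; 0 0 0 0 0 0; 0 0 0 0 0 0; 0 0 0 0 0 0; 0 0 -30 0 0 0' 1; python3 -m crank '0 0 -55 0 0 0; 0 0 -55 0 0 0; 0 30 -20 0 0 0; 0 40 0 0 0 0; 0 40 0 0 0 0';python3 -m crank '0 0 0 0 0 0; 0 0 0 0 0 0';  python3 - <<'E'
from h import *
s=readout.get_state();print(s["eef_pos"],s["opening"],s["contact_force"])
m=R.from_quat(s["tcp_rot"]).as_matrix();print("yaw",np.arctan2(m[1,0],m[0,0]))
c,im=snap("wrist","wrist6.png"); np.savez("w6.npz",K=c[0],R=c[1],t=c[2])
for t in ["turnbutton_mid","flask","plug","rosette"]:
    print(t,[(np.round(np.array(d["xy"])*[560,420],1),round(d["p"],2)) for d in optics.recognise("wrist",t)[:2]])
E
```

```text
time: 7.45
eef_pos: [0.4569, 0.2964, 0.0879]
tcp_rot: [0.988, 0.152, -0.003, 0.001]
contact_force: [0.4, 0.3, -0.2]
opening: 1.001
time: 8.07
eef_pos: [0.4924, 0.1915, 0.221]
tcp_rot: [0.988, 0.152, 0.001, 0.0]
contact_force: [-0.1, 1.0, -0.8]
opening: 1.001
time: 8.32
eef_pos: [0.4918, 0.1927, 0.2202]
tcp_rot: [0.988, 0.152, -0.0, -0.0]
contact_force: [-0.4, -0.2, 0.1]
opening: 0.998
[0.49182771 0.19265061 0.22015351] 0.9975160032918334 [-0.41671298 -0.19746271  0.05247019]
yaw 0.3044408514152922
turnbutton_mid [(array([276.7,  64.9]), 0.61)]
flask [(array([278.5, 210.3]), 0.98)]
plug [(array([236.5, 237.4]), 0.76)]
rosette [(array([274.8, 212. ]), 0.56)]
```

View pics/wrist6.png

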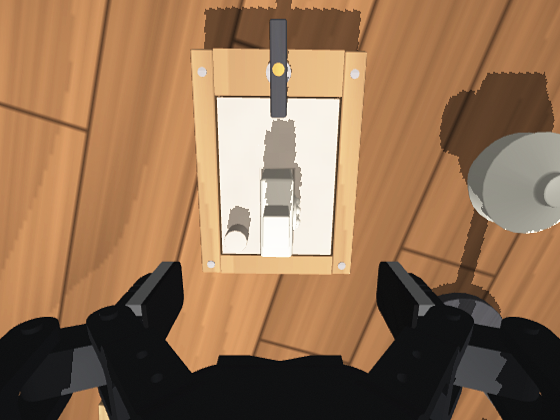

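Run:
```python
from h import *
im=cv2.imread("pics/wrist6.png")[155:275,205:355];cv2.imwrite("pics/w6z.png",cv2.resize(im,(750,600),interpolation=cv2.INTER_CUBIC))
w=np.load("w6.npz"); w=(w["K"],w["R"],w["t"])
print("pivot",px2z(w,278.5,69.5,.074))
th=.3
for f in [(.485,.2073,.3),(.487,.2035,.295)]:
    c,s=np.cos(f[2]),np.sin(f[2])
    for q in [(-10,-12),(10,-12),(10,-38),(-10,-38)]:
        a=np.array(q)/1000; print(((proj(w,[f[0]+c*a[0]-s*a[1],f[1]+s*a[0]+c*a[1],.134])-[205,155])*5).round(0),end=" ")
    print()
```

```text
pivot [0.45998137 0.295737   0.074     ]
[280. 279.] [418. 280.] [416. 447.] [282. 447.] 
[286. 307.] [423. 308.] [420. 474.] [287. 473.]
```

View pics/w6z.png

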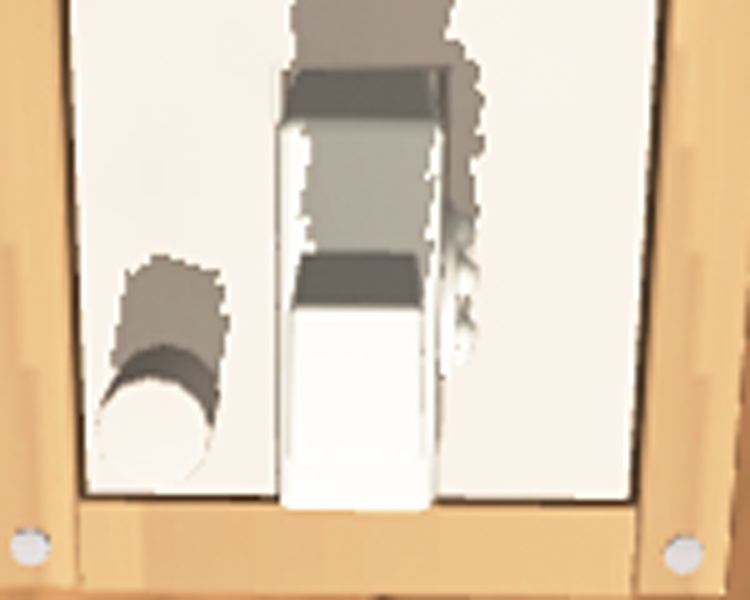

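The bar is locked over the mould. The neck's top edge matches the frame fit, and the earlier pinch suggests about a 2 mm wrist-camera bias. Descending over the neck.

```bash
python3 -m crank '-3.5 12.5 0 0 0 0; 0 0 40 0 0 0; 0 0 35 0 0 0; 0 0 25 0 0 0; 0 0 17 0 0 0' 0.2; python3 -m crank '0 0 0 0 0 0'
python3 - <<'E'
from h import *
s=readout.get_state();print(s["eef_pos"],s["opening"],s["contact_force"])
c,im=snap("wrist","wrist7.png")
snap("side","side7.png"); im=cv2.imread("pics/side7.png")[190:330,200:387]; cv2.imwrite("pics/side7z.png",cv2.resize(im,(748,560),interpolation=cv2.INTER_CUBIC))
E
```

```text
time: 9.2
eef_pos: [0.4918, 0.179, 0.102]
tcp_rot: [0.988, 0.152, -0.001, 0.0]
contact_force: [0.5, -0.3, -0.1]
opening: 0.597
time: 9.32
eef_pos: [0.4915, 0.1791, 0.1021]
tcp_rot: [0.988, 0.152, -0.001, 0.0]
contact_force: [0.6, 0.2, 0.5]
opening: 0.597
[0.49154088 0.17912257 0.1021328 ] 0.597493983494597 [0.64737646 0.16978441 0.54376763]
```

View pics/wrist7.png

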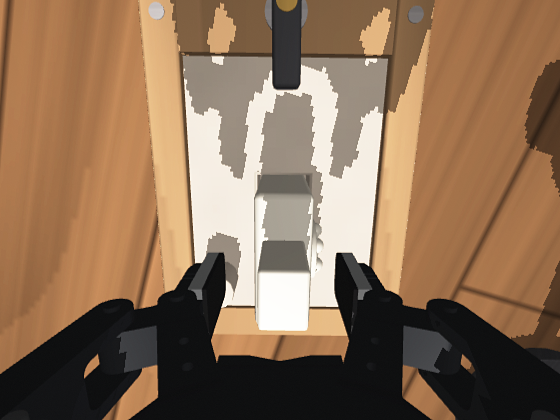

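View pics/side7z.png

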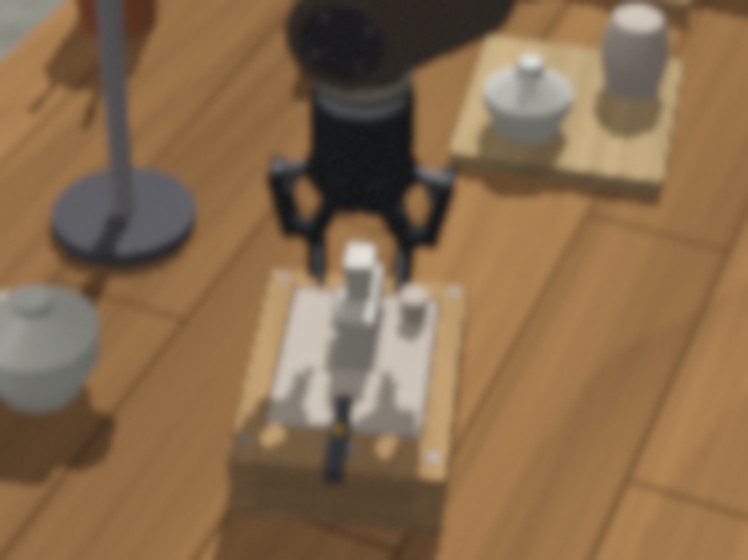

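Run:
```python
from h import *
w=cam("wrist"); print(px2z(w,284,299,.134), px2z(w,284,330,.134), px2z(w,284,268,.134)); print(readout.get_state()["eef_pos"])
```

```text
[0.49576011 0.18085048 0.134     ] [0.49994222 0.16768368 0.134     ] [0.49180874 0.19329085 0.134     ]
[0.49312761 0.179501   0.10424019]
```

```bash
python3 -m crank '1 0 0 0 0 0; 0 0 0 0 0 0; 0 0 0 0 0 0; 0 0 0 0 0 0; 0 0 0 0 0 0' -1 60; python3 -m crank '0 0 0 0 0 0; 0 0 -4 0 0 0; 0 0 -4 0 0 0; 0 0 0 0 0 0'
python3 - <<'E'
from h import *
s=readout.get_state();print(s["eef_pos"],s["opening"],s["contact_force"],s["wrist_torque"])
c,im=snap("wrist","wrist8.png")
E
```

```text
time: 10.05
eef_pos: [0.4941, 0.18, 0.1047]
tcp_rot: [0.988, 0.152, 0.001, 0.0]
contact_force: [-1.7, -1.3, 5.7]
opening: 0.224
time: 10.55
eef_pos: [0.4932, 0.1798, 0.1112]
tcp_rot: [0.988, 0.152, -0.0, -0.0]
contact_force: [0.6, 0.6, -1.9]
opening: 0.226
[0.49316223 0.17983557 0.11115773] 0.2255352431771292 [ 0.56754818  0.5512775  -1.89390019] [-0.03035507 -0.02060726 -0.02269471]
```

View pics/wrist8.png

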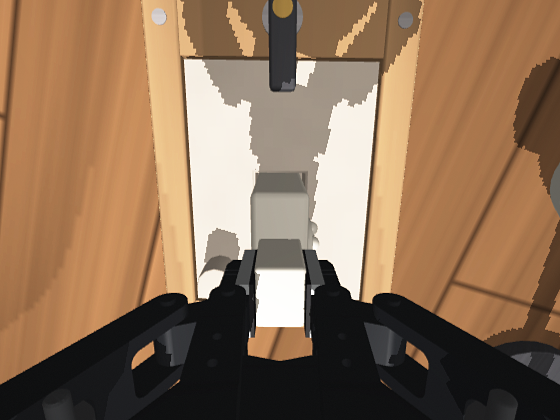

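The neck is gripped (opening about 19 mm) and the wrist carries about 1.9 N. Drawing it straight up.

```bash
python3 -m crank '0 0 -8 0 0 0; 0 0 -8 0 0 0; 0 0 -8 0 0 0; 0 0 -8 0 0 0; 0 0 -8 0 0 0'; python3 -m crank '0 0 -10 0 0 0; 0 0 -20 0 0 0; 0 0 -30 0 0 0; 0 0 -30 0 0 0; 0 0 -20 0 0 0';python3 -m crank '0 0 -10 0 0 0; 0 0 0 0 0 0; 0 0 0 0 0 0'
python3 - <<'E'
from h import *
s=readout.get_state();print(s["eef_pos"],s["opening"],s["contact_force"],s["wrist_torque"])
c,im=snap("wrist","wrist9.png")
snap("side","side9.png"); im=cv2.imread("pics/side9.png")[130:340,180:460]; cv2.imwrite("pics/side9z.png",cv2.resize(im,(784,588),interpolation=cv2.INTER_CUBIC))
# target
psi=-.0704; V=np.array([.5621,.0852,.2151]); Rl=R.from_euler("ZY",[psi,-.4]).as_matrix()
# flask pose = Rl, rosette at (18,0,53) ; TCP at height h=.0785 on axis
h=.103-.025
for h in (.077,.079,.081):
  o=V-Rl@[.018,0,.053]; T=o+Rl@[0,0,h]; print(h,o,T)
Rt=Rl@np.diag([1,-1,-1]); print(Rt)
m=R.from_quat(s["tcp_rot"]).as_matrix(); print("rotvec tool",(R.from_matrix(m.T@Rt)).as_rotvec())
E
```

```text
time: 11.22
eef_pos: [0.4934, 0.1799, 0.152]
tcp_rot: [0.988, 0.152, 0.0, -0.0]
contact_force: [0.5, -0.3, -2.2]
opening: 0.219
time: 11.85
eef_pos: [0.4937, 0.1799, 0.2636]
tcp_rot: [0.988, 0.152, 0.001, -0.0]
contact_force: [-0.5, -0.8, -2.9]
opening: 0.226
time: 12.22
eef_pos: [0.4927, 0.1797, 0.27]
tcp_rot: [0.988, 0.152, -0.001, -0.0]
contact_force: [0.1, -0.1, -2.8]
opening: 0.228
[0.49271788 0.17973287 0.27002711] 0.22777968291533612 [ 0.06217014 -0.12831894 -2.7907501 ] [-0.00034705 -0.0159024   0.0049235 ]
0.077 [0.56615002 0.08491441 0.15927424] [0.53623908 0.08702362 0.23019593]
0.079 [0.56615002 0.08491441 0.15927424] [0.53546217 0.08707841 0.23203806]
0.081 [0.56615002 0.08491441 0.15927424] [0.53468527 0.08713319 0.23388018]
[[ 0.91877947 -0.07034186  0.38845373]
 [-0.06478915 -0.99752294 -0.02739241]
 [ 0.38941834  0.         -0.92106099]]
rotvec tool [-0.07502195  0.39754786  0.37037924]
```

View pics/wrist9.png

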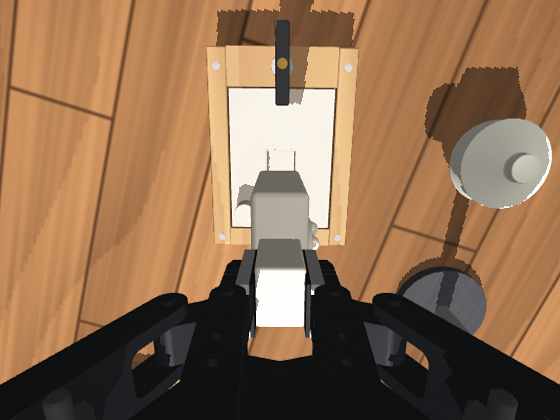

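View pics/side9z.png

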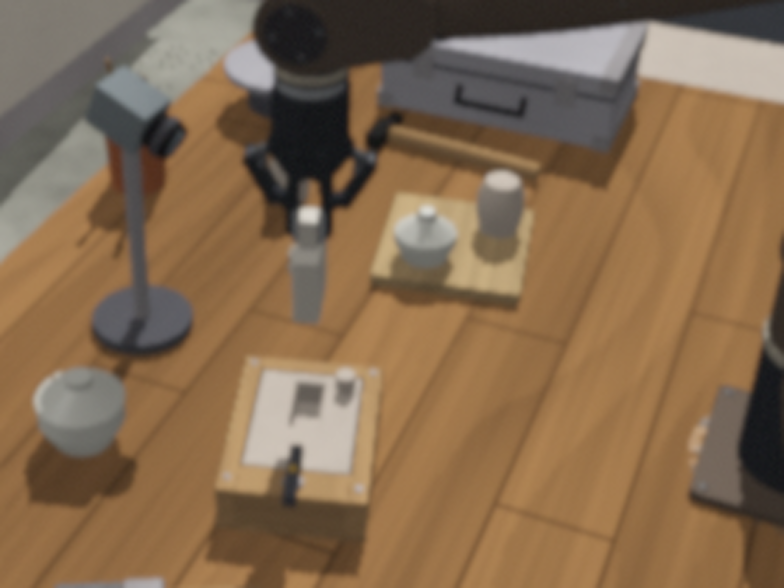

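The flask is out, the mould stayed down and the bar is still locked. Now turn, lean back, then shift to the view point.

```bash
python3 -m crank '0 0 0 0 0 0.125; 0 0 0 0 0 0.125; 0 0 0 0 0 0.125; 0 0 0 0 0.1 0; 0 0 0 0 0.1 0'; python3 -m crank '0 0 0 0 0.1 0; 0 0 0 0 0.1 0; 0 0 0 0 0 0; 0 0 0 0 0 0'
python3 - <<'E'
from h import *
s=readout.get_state();print(s["eef_pos"],s["opening"]);m=R.from_quat(s["tcp_rot"]).as_matrix();print(m.round(3))
print((m.T@(np.array([.5355,.0871,.232])-s["eef_pos"])*1000).round(1))
Rt=R.from_euler("ZY",[-.0704,-.4]).as_matrix()@np.diag([1,-1,-1]);print(R.from_matrix(m.T@Rt).as_rotvec().round(3))
E
```

```text
time: 12.95
eef_pos: [0.4932, 0.1797, 0.2704]
tcp_rot: [0.994, -0.035, 0.1, 0.004]
contact_force: [0.3, -0.0, -2.3]
opening: 0.223
time: 13.45
eef_pos: [0.4934, 0.1798, 0.2712]
tcp_rot: [0.98, -0.034, 0.198, 0.007]
contact_force: [-0.1, 0.3, -2.1]
opening: 0.221
[0.49337998 0.17981331 0.27117153] 0.22059121905715326
[[ 0.919 -0.07   0.387]
 [-0.065 -0.998 -0.027]
 [ 0.388  0.    -0.922]]
[29.5 89.5 54.9]
[-0.     0.002  0.   ]
```

```bash
python3 -m crank '5 15 9 0 0 0; 10 30 18 0 0 0; 10 30 18 0 0 0; 4.5 14.5 10 0 0 0; 0 0 0 0 0 0'; python3 -m crank '0 0 0 0 0 0; 0 0 0 0 0 0'
python3 - <<'E'
from h import *
s=readout.get_state();print(s["eef_pos"],s["opening"],s["contact_force"]);m=R.from_quat(s["tcp_rot"]).as_matrix();print(m.round(3))
for n,(x,y,w,h) in {"scene":(180,180,200,150),"side":(170,130,200,150)}.items():
    snap(n,n+"10.png"); im=cv2.imread(f"pics/{n}10.png")[y:y+h,x:x+w]; cv2.imwrite(f"pics/{n}10z.png",cv2.resize(im,(784,588),interpolation=cv2.INTER_CUBIC))
c,im=snap("wrist","wrist10.png")
for n in ["scene","side"]:
  for t in ["rosette","flask","lens"]:
    print(n,t,[(np.round(np.array(d["xy"])*[560,420],1),round(d["p"],2)) for d in optics.recognise(n,t)[:2]])
E
```

```text
time: 14.08
eef_pos: [0.536, 0.0859, 0.2313]
tcp_rot: [0.98, -0.036, 0.197, 0.007]
contact_force: [0.8, -0.5, -1.5]
opening: 0.225
time: 14.32
eef_pos: [0.5357, 0.0878, 0.2328]
tcp_rot: [0.979, -0.034, 0.199, 0.007]
contact_force: [0.4, 0.2, -1.8]
opening: 0.221
[0.53568841 0.08783679 0.23281044] 0.22112021796562126 [ 0.35017284  0.21811102 -1.82527276]
[[ 0.919 -0.069  0.389]
 [-0.064 -0.998 -0.027]
 [ 0.39  -0.    -0.921]]
scene rosette [(array([297.3, 214.9]), 0.93)]
scene flask [(array([295.1, 215.6]), 0.6), (array([383.9, 324.1]), 0.52)]
scene lens []
side rosette [(array([284.7, 215.6]), 0.78)]
side flask [(array([282.2, 216.5]), 0.8)]
side lens [(array([226.9, 173.4]), 0.83), (array([281.3, 217.1]), 0.71)]
```

View pics/scene10z.png

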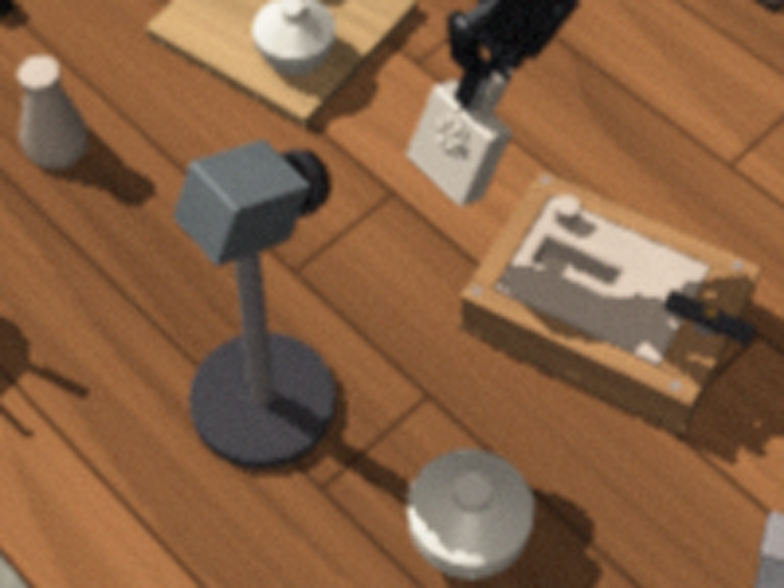

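View pics/side10z.png

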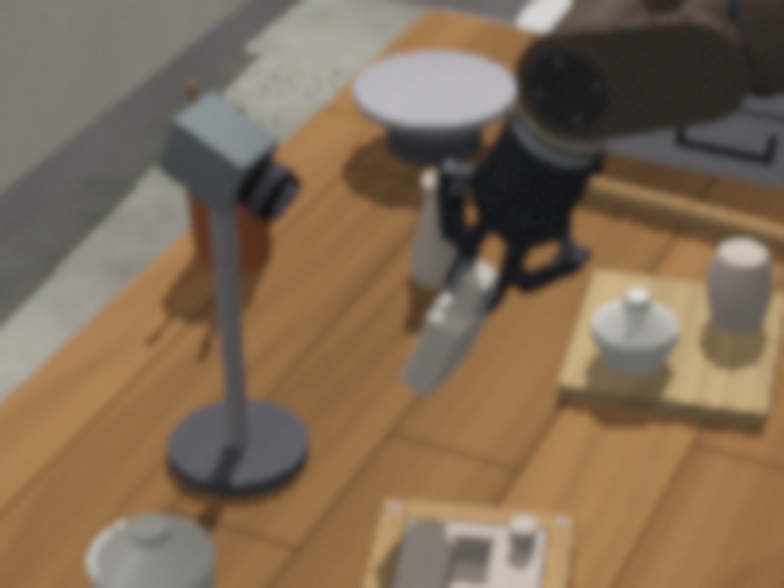

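View pics/wrist10.png

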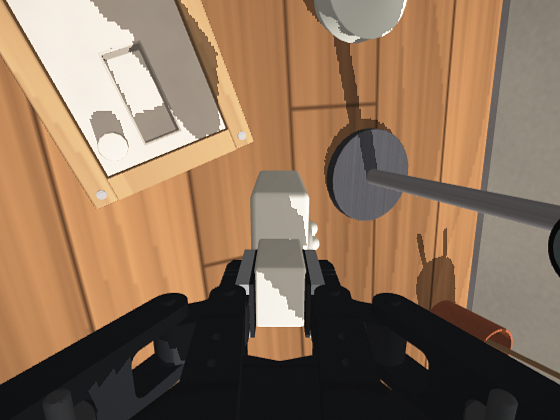

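Run:
```python
from h import *
S=cam("scene");D=cam("side");st=readout.get_state()
Rl=R.from_quat(st["tcp_rot"]).as_matrix()@np.diag([1,-1,-1]); o=np.array(st["eef_pos"])-Rl@[0,0,.079]
ros=o+Rl@[.018,0,.053]; print("ros",ros,"view",[.5621,.0852,.2151])
for n,c,off in (("scene",S,(180,180)),("side",D,(170,130))):
    im=cv2.imread(f"pics/{n}10z.png")
    z=lambda P:tuple(((proj(c,P)-off)*3.92).round().astype(int).tolist())
    for q in [(14,35,0),(14,-35,0),(14,-35,75),(14,35,75),(-14,35,0),(-14,35,75)]: cv2.circle(im,z(o+Rl@(np.array(q)/1000)),3,(0,0,255),-1)
    cv2.circle(im,z(ros),3,(255,0,0),-1)
    Rh=R.from_euler("ZY",[-.0704,-.4]).as_matrix(); H=np.array([.7624,.0711,.300])
    for a in (-35,35):
      for b in (-28,28):
        for d in (-28,28): cv2.circle(im,z(H+Rh@(np.array([a,b,d])/1000)),3,(0,255,0),-1)
    cv2.line(im,z(H+Rh@[-.068,0,0]),z(H+Rh@[-.218,0,0]),(0,255,255),1)
    cv2.imwrite(f"pics/{n}11z.png",im)
```

```text
ros [0.56211765 0.08540511 0.21526578] view [0.5621, 0.0852, 0.2151]
```

View pics/scene11z.png

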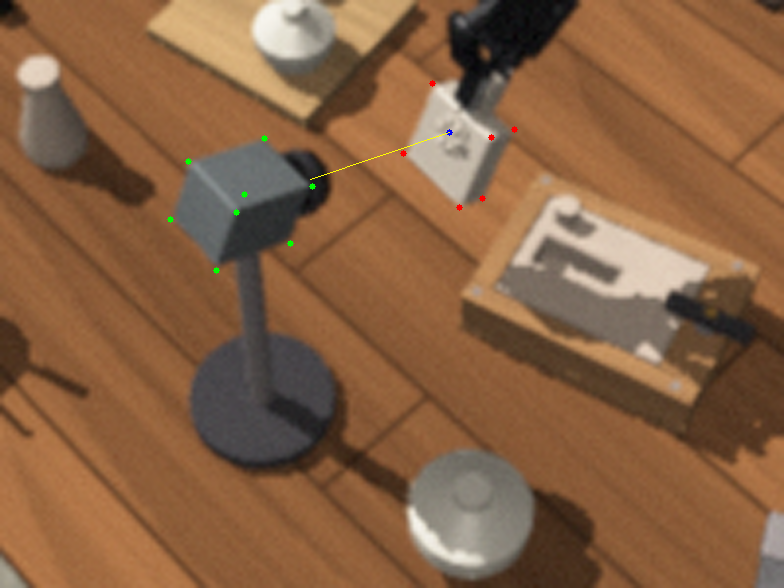

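View pics/side11z.png

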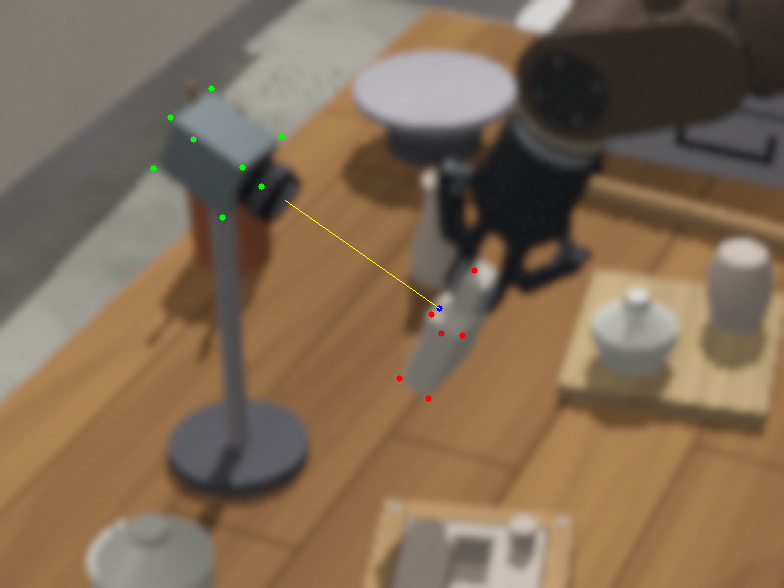

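The scene overlay agrees, but in the side view the modelled lens sits a few pixels off. I'll check against the very first close wrist picture and the second one by overlaying the camera model.

```bash
cat > ov.py <<'E'
from h import *
import sys
c0=optics.calibration("wrist"); T=np.array(c0["tool_from_camera"]); K=np.array(c0["mtx"])
Rt=R.from_quat([1,1.2e-5,2.3e-5,-1.7e-5]).as_matrix(); Rwc=Rt@T[:3,:3]; p=Rt@T[:3,3]+np.array([.674997,.0000415,.231365])
W0=(K,Rwc.T,-Rwc.T@p); w=np.load("w1.npz"); W1=(w["K"],w["R"],w["t"])
def draw(par,tag):
    x,y,psi,z=par; H=np.array([x,y,z]); Rh=R.from_euler("ZY",[psi,-.4]).as_matrix()
    for n,c in (("wrist0",W0),("wrist1",W1)):
        im=cv2.imread(f"pics/{n}.png")
        for xx in (-68,-60,-35):
            pts=[proj(c,H+Rh@np.array([xx/1000,.022*np.cos(a),.022*np.sin(a)])) for a in np.linspace(0,6.28,60)]
            cv2.polylines(im,[np.round(pts).astype(np.int32)],True,(0,255,255) if xx==-68 else (0,255,0),1)
        for a in (-35,35):
            for b in (-28,28):
                for d in (-28,28):
                    cv2.circle(im,tuple(int(v) for v in np.clip(proj(c,H+Rh@(np.array([a,b,d])/1000)),-2000,2000)),4,(0,0,255),-1)
        cv2.imwrite(f"pics/{n}_{tag}.png",im)
if __name__=="__main__": draw([float(v) for v in sys.argv[1:5]],sys.argv[5])
E
python3 ov.py .7624 .0711 -.0704 .3 a
```

```text
(no output)
```

View pics/wrist0_a.png

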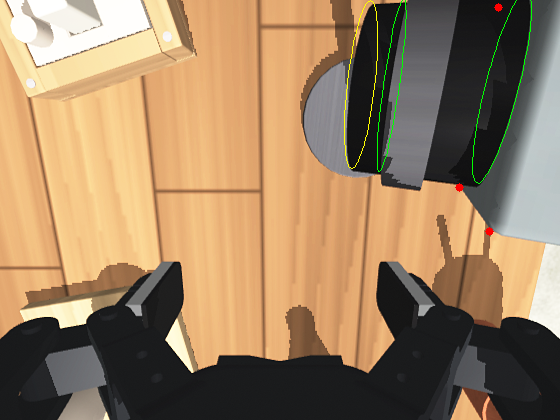

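View pics/wrist1_a.png

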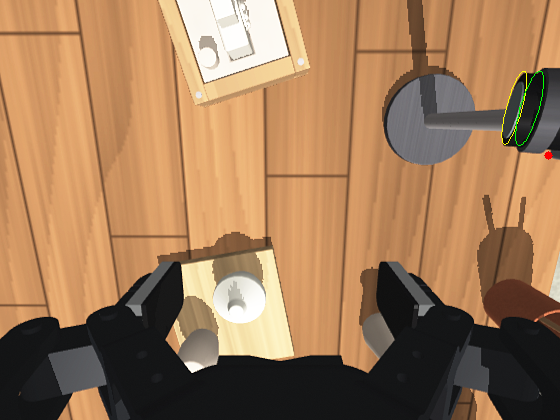

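The modelled barrel ring lies on the real lens in both close wrist pictures, within 1–2 mm. The flask hasn't moved in the fingers: its pixels in wrist9 and wrist10 are the same. One last check that it is still, then hand in.

```bash
python3 -m crank '0 0 0 0 0 0; 0 0 0 0 0 0; 0 0 0 0 0 0; 0 0 0 0 0 0'
python3 - <<'E'
from h import *
s=readout.get_state();print(s["eef_pos"],s["opening"],np.abs(s["dq"]).max(),s["contact_force"]);ctrl.sign_off()
E
```

```text
time: 15.28
eef_pos: [0.5356, 0.0871, 0.2321]
tcp_rot: [0.979, -0.034, 0.199, 0.007]
contact_force: [0.0, 0.3, -0.7]
opening: 0.224
[0.53555249 0.08709864 0.2321464 ] 0.22424290273775035 0.0014610506576368646 [ 0.04791064  0.28999634 -0.70714124]
the job is handed in; nothing more can be done
```

I locked the turnbutton, drew the flask straight up out of the mould, and handed the job in at about 15 s with the flask held still in front of the inspection camera. No verdict was reported.

- **Turnbutton:** I pinched its middle and turned it to tool yaw 0.305 rad against a frame yaw of 0.295, which is about 1.58 rad on the joint. The last pictures show it still square across, with its end over the mould.
- **Flask and mould:** I gripped the neck along x at 60 N. The mould stayed down in its frame. The flask had not moved in the fingers between the pictures before and after the turn.
- **Presentation:** From the arm's pose and the grasp height, the rosette is less than 1 mm from the estimated view point. The flask leans back 0.4 rad with its yaw matched to the camera at -0.07 rad. The joints were still, and the opening was steady at about 19 mm.
- **Bystanders:** I did not measure their positions at the end. They look undisturbed in the pictures, and no move came close to them.

**Checks that disagreed:**
- In the side view, the modelled lens sat 2 to 3 pixels (about 6 mm) off the picture. The two close wrist views matched it to within 1–2 mm, so I kept the estimate.
- The wrist camera differed by about 2 mm from where the turnbutton was actually pinched, and I corrected for that before gripping the neck.
- The vertical force reading drifted from -2.8 N to -0.7 N while I held the flask, but the grip opening did not change.

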